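Slide the tall battery pack into its charging dock

TASK

With the fingers, push the tall battery pack low on its orange base so that it slides upright across the bench into the blue charging dock, until the base is fully home against the back stop; do not tip or lift it, and do not push on its white case or carry handle. Then press the green charge button on the dock right down and let it go. Leave the wash bottle and the slide box where they stand.

Things in the scene. Friction and masses are not known exactly. Their poses are not given: they have to be found in the camera images.
- battery: Tall battery pack, loose, 0.7 to 1 kg, takes 3 to 8 N to slide. Orange base 130 (its x) x 140 (y) x 45 high; centred on it a white case 90 (x) x 100 (y) up to 220 above the bench; black carry handle above, to 256. Origin: centre of the underside; x points to the face that enters the dock first, z up. Slides if pushed at the base, tips if pushed high.
- dock: Blue charging dock fixed to the bench. Origin, on the bench: where the pack's origin comes when fully home; x points from the open mouth to the back stop (push-in direction), z up. Back stop 30 high, face at x = 65. Side rails 30 high, inner faces at y = 80 and -80, from x = 65 to -30, then flaring out to y = +-124 at x = -90. No floor. Console behind the stop: x = 79 to 179, 188 wide, 50 high.
- charge_top (a point): Centre of the top face of the green charge button (32 across, in a black collar), on the dock's console at dock x = +132, y = 0; the face is 72 above the bench when not pressed. Pressed straight down.
- charge (a joint): Travel of the charge button in metres: 0 up, 0.006 fully down; springs back; about 5 N when fully down.
- wash_bottle: White wash bottle with a blue cap and spout, 66 diameter, 195 high, loose. Origin: centre of its underside. Not to be disturbed.
- slide_box: Small blue slide box 85 (its x) x 60 (its y) x 32 high, loose. Origin: centre of its underside. Not to be disturbed.

How it is judged:
On the way, in this order (a step that is already met when the one before it is completed fails the run):
1. the battery pack is being slid along by fingers on its orange base (distance of battery from where it was at the start of the episode above 0.03 m and contact force between the fingers and battery_c0 above 0.5 N), for 0.02 s.
2. the battery pack stands upright, fully home in the dock (x of battery in the frame of dock between -0.01 and 0.008 m and y of battery in the frame of dock between -0.018 and 0.018 m and angle between the x axis of battery and the x axis of dock, either way round below 0.13 rad and height (world z) of battery below 0.006 m and angle between battery's own z axis and vertical below 0.05 rad), for 0.2 s.
3. the charge button is pressed down while the pack is home (all of step 2 and value of joint charge above 0.0045 m), for 0.05 s.
At the end, for the whole second after the job is handed in: The pack stands upright and at rest on the bench in the dock, its origin within 10 mm of fully home along the dock, within 18 mm across and within 0.13 rad of the dock's direction, and the charge button is let go (less than 1.5 mm down) (all of step 2 and linear speed of battery below 0.02 m/s and angular speed of battery below 0.1 rad/s and value of joint charge below 0.0015 m); the robot touches nothing.
It fails at once if the battery pack is tipped more than about 9 degrees (angle between battery's own z axis and vertical above 0.15 rad).
It fails at once if the battery pack is lifted off the bench (height (world z) of battery above 0.015 m).
It fails at once if the fingers push on the pack's tall white case (more than 4 N) instead of the orange base (contact force between the fingers and battery_c1 above 4 N).
It fails at once if the fingers take hold of or push the pack's carry handle (contact force between the fingers and battery_c2 above 1 N or contact force between the fingers and battery_c3 above 1 N or contact force between the fingers and battery_c4 above 1 N).
It fails at once if the wash bottle or slide box is moved more than 20 mm or tipped (distance of any of wash_bottle, slide_box from where it was at the start of the episode above 0.02 m or angle between any of wash_bottle, slide_box's own z axis and vertical above 0.2 rad).
It also fails if it takes over 64 s, if anything falls off the work surface, if the arm or the gripper's body presses on something with over 40 N, if the wrist force passes 120 N, or if a joint passes its speed limit or range.

ROBOT

A 7-joint arm with a two-finger parallel gripper is mounted at the origin on the work surface. World frame = base frame: x ahead of the robot, y to its left, z up, the work surface at z = 0. Lengths are in m, angles in rad, forces in N, time in s.
With the tool pointing down it reaches from about 0.425 to 0.925 m from the base axis. Payload 6.8 kg.
Tool frame: the origin (TCP) lies at the very end of the fingers, on their centre line; the grasp point (between the pads) lies 19 mm behind it; z points along the fingers, x is the direction in which the jaws open and shut, and the axes are right-handed (so a half turn about z gives the same grasp; the last joint's range is limited). The gripper opens to 85 mm and grips with 20 to 120 N. Pads are 22 mm wide; open, the fingers measure 114 mm over their backs; the gripper's body (76 mm by 85 mm) begins 54 mm behind the grasp point. The pads swing forward as they close: fully open they stand 13 mm farther back than shut.
Start: joints at [-1.423, 0.477, 0.022, 1.555, -0.011, 1.109, -0.083], TCP at [0.171, 0.653, 0.231] pointing down, gripper open.
Joint ranges: [-2.96, 2.96], [-0.34, 2.1], [-1.41, 1.46], [0.24, 2.44], [-1.37, 4.51], [0.17, 1.92], [-2.96, 2.96]. Speed limits (rad/s): [2.39, 2.39, 3.14, 3.14, 3.14, 3.14, 3.14].

INTERFACE

Orientations are given as a rotation vector (axis times angle).
In Python, from bench import get_obs, imaging, hand_in gives the robot as it stands.
- The arm moves only by the tool send_rows, never from a script. Its argument "motion" is a list of rows, each an object with "dp": the shift along the world's x, y, z in m, a list of three; "rot": the turn, a rotation vector about the world's x, y, z in rad, a list of three; "grip": the finger opening in m, from 0 to 0.0854. In form: [{"dp": [dx, dy, dz], "rot": [ax, ay, az], "grip": grip}, ...]. A call has 1 to 20 rows; each row shifts and turns the pose as measured when the row begins; what a row does not reach is not made up. A row lasts 1/8 s, in which the tool goes at most 62.5 mm and 10.7 degrees, less where a joint would pass 70% of its speed; a pose out of reach is approached as far as the arm can. A call is refused whole if a number of a shift passes 0.0625 or a number of a turn 0.188, either way. A call with a gripper value outside its range is refused whole. The fingers move at their own pace and stop on an object; "grip_force" is the grip in N (left out, the last holds). Time passes only in rows, so rows that do not move let the fingers close. It gives the time, the measured TCP pose, the force and the opening at its end, in the units of the state.
- get_obs(): the state, without advancing time (a new reading comes with each control period).
- imaging.grab_frame(name): name is "side" or "top"; returns a dict with "img" (420x560x3 uint8, red, green, blue), "fx", "fy", "cx", "cy" (pixels), "D" ([k1, k2, p1, p2, k3] as OpenCV has them; the pictures are not rectified), "R" (3x3) and "t" (3): a world point X has camera coordinates R X + t. Camera axes: x right, y down, z forward; pixel columns grow to the right and rows downward; lengths in m; the calibration is good to about 2 mm. A picture is of the moment at which its call begins. There is no depth.
- hand_in(): hands the job in, once; it reports no verdict.
The state is a dict: "clock": time; "joints": joint angles; "qvel": joint speeds; "tau": joint torques, N m; "tcp_pos": TCP position; "orientation": TCP orientation; "contact_force": force on the tool from outside, world axes, zero at the start; "moment": the same for the moment, N m; "grip_width": finger opening in m.
Only numpy, scipy, OpenCV 4.12 (cv2) and the standard library are available. Lean on these libraries where they do the work, as an engineer would, in place of code of your own. Each camera call takes 0.05 s, during which the arm holds its last target. There are 200 camera calls.

## Working session

There is one attempt and no reset: what is moved stays moved. The work goes in short steps, Python scripts to look and compute and a tool call to move; the robot and the scene stay as the last step left them, time stands still between calls to the robot, and variables do not carry over. Pictures are saved under pics/ and viewed, about 8 in all and at most 12, crops included, and the job is handed in when it is done.

Besides the shell and the picture viewer there is one more tool, called after "Request:" by a JSON object that holds its "op" and its "data", one argument or row to a line. send_rows: Moves the arm, as the interface text tells. Its arguments: {"type":"object","properties":{"motion":{"type":"array","items":{"type":"object","properties":{"dp":{"type":"array","items":{"type":"number"}},"rot":{"type":"array","items":{"type":"number"}},"grip":{"type":"number"}}}},"grip_force":{"type":"number"}},"required":["motion"]}

```bash
mkdir -p pics; cat > h.py <<'E'
import numpy as np, cv2
from bench import get_obs, imaging, hand_in
def grab(n,fn):
    f=imaging.grab_frame(n); cv2.imwrite(f'pics/{fn}.png',cv2.cvtColor(f['img'],cv2.COLOR_RGB2BGR))
    K=np.array([[f['fx'],0,f['cx']],[0,f['fy'],f['cy']],[0,0,1.]])
    np.savez(f'{n}.npz',K=K,D=np.array(f['D'],float),R=f['R'],t=f['t']); return f
def load(n): return np.load(f'{n}.npz')
def back(n,px,z):
    c=load(n); u=cv2.undistortPoints(np.array(px,float).reshape(-1,1,2),c['K'],c['D']).reshape(-1,2)
    d=np.c_[u,np.ones(len(u))]@c['R']; o=-c['R'].T@c['t']
    return o+d*((np.array(z)-o[2])/d[:,2])[:,None]
def proj(n,X):
    c=load(n); return cv2.projectPoints(np.array(X,float).reshape(-1,1,3),cv2.Rodrigues(c['R'])[0],c['t'],c['K'],c['D'])[0].reshape(-1,2)
E
python3 - <<'E'
from h import *
a=grab('top','top0');b=grab('side','side0')
for n in('top','side'):
    c=load(n);print(n,-c['R'].T@c['t'],c['R'][2],c['K'][0,0])
o=get_obs();print(o['clock'],o['tcp_pos'],o['orientation'],o['contact_force'])
E
```

```text
top [0.40607729 0.09586203 0.90351582] [ 0.18269299  0.01984111 -0.98296979] 464.767972274381
side [ 0.00208897 -0.42378674  0.52543449] [ 0.61961276  0.58871282 -0.51913123] 515.5186887787479
0.1 [0.17064225 0.65253729 0.23044027] [ 2.48573494e+00  1.91940085e+00 -1.88204362e-03] [ 0.25282029 -0.45369463  0.149243  ]
```

View pics/top0.png

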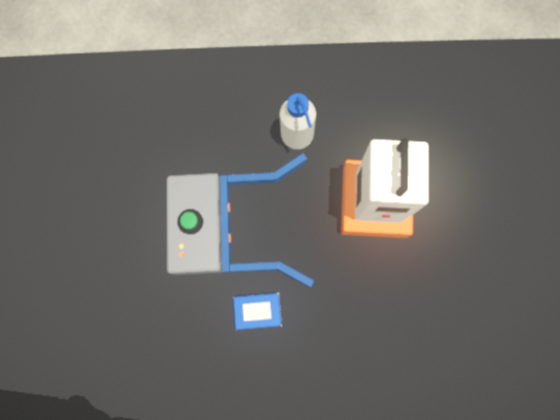

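View pics/side0.png

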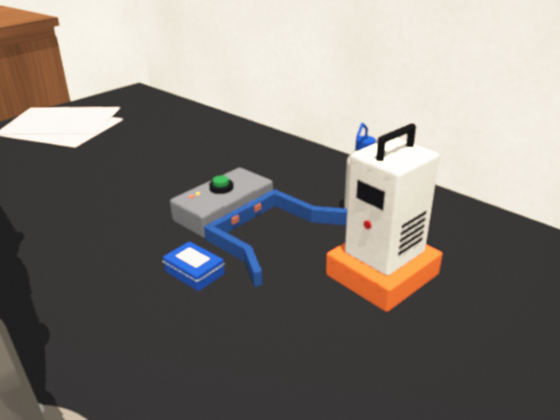

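The top view shows the dock mouth facing image-right, with the stop at u≈225 and the button at (190,221). The pack is at about (380,200), the bottle at (297,125) and the slide box at (258,311). I'll enlarge this view to read the corners.

```bash
python3 - <<'E'
from h import *
i=cv2.imread('pics/top0.png')[90:340,155:435]
j=cv2.resize(i,None,fx=2.85,fy=2.4,interpolation=cv2.INTER_CUBIC)
j=cv2.resize(i,None,fx=2.4,fy=2.4,interpolation=cv2.INTER_CUBIC);j=cv2.convertScaleAbs(j,alpha=1.5,beta=20)
for k in range(0,280,20): cv2.putText(j,str(155+k),(int(k*2.4),8),0,.3,(255,255,255));cv2.line(j,(int(k*2.4),10),(int(k*2.4),16),(255,255,255))
for k in range(10,250,20): cv2.putText(j,str(90+k),(0,int(k*2.4)),0,.3,(255,255,255))
cv2.imwrite('pics/top0c.png',j)
print(back('top',[[190,221],[225,178],[225,268],[342,235],[412,235],[346,161]],[.072,.03,.03,.045,.045,.045]).round(4))
E
```

```text
[[ 0.5562  0.2798  0.072 ]
 [ 0.6471  0.2216  0.03  ]
 [ 0.4722  0.2217  0.03  ]
 [ 0.527   0.0011  0.045 ]
 [ 0.5234 -0.1288  0.045 ]
 [ 0.6698 -0.0132  0.045 ]]
```

View pics/top0c.png

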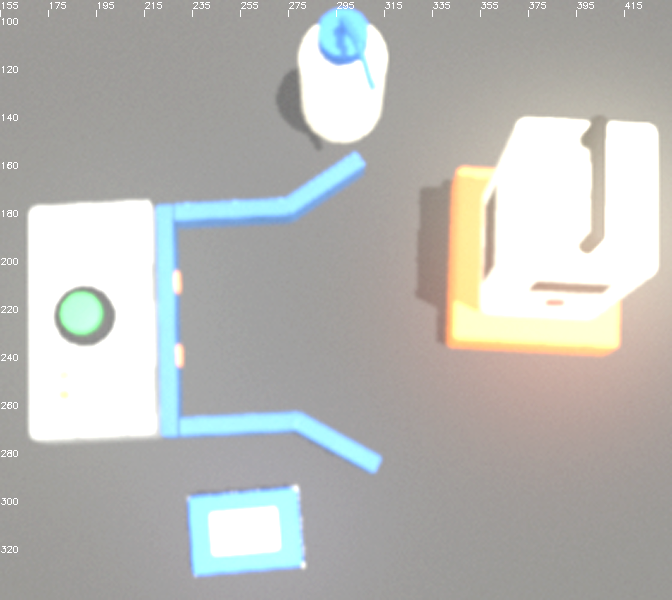

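The enlarged crop shows the dock rails, stop, button and box corners clearly. The pack base has its top-left corner at crop (457,166), but the base's lower edges need a closer look. I'll fit the dock and view pack crops from both cameras.

```bash
cat > fit.py <<'E'
from h import *
from scipy.optimize import least_squares
def fit(obs,x0):
    # obs: list of (cam,[u,v],[X,Y,Z])
    def T(p,X): c,s=np.cos(p[2]),np.sin(p[2]); return [p[0]+c*X[0]-s*X[1],p[1]+s*X[0]+c*X[1],X[2]]
    f=lambda p:np.concatenate([proj(n,[T(p,X)])[0]-u for n,u,X in obs])
    r=least_squares(f,x0,loss='soft_l1'); return r.x,r.fun.reshape(-1,2).round(1)
E
python3 - <<'E'
from fit import *
C=lambda u,v:np.array([u/2.4+155,v/2.4+90])-.3
o=[('top',C(30,440),[.179,.094,.05]),('top',C(30,206),[.179,-.094,.05]),('top',C(81,313),[.132,0,.072]),('top',C(300,411),[-.03,.08,.03]),('top',C(381,457),[-.09,.124,.03]),('top',C(180,419),[.065,.08,.03])]
p,r=fit(o,[.56,.15,1.57]);print(p,r.tolist())
a=cv2.imread('pics/top0.png')[140:250,330:440];b=cv2.imread('pics/side0.png')[215:315,315:455]
def g(i,x0,y0,s):
    j=cv2.resize(i,None,fx=s,fy=s,interpolation=cv2.INTER_CUBIC)
    for k in range(0,i.shape[1],10): cv2.putText(j,str(x0+k),(int((k+.5)*s),8),0,.3,(255,255,255));cv2.line(j,(int((k+.5)*s),10),(int((k+.5)*s),15),(255,255,255))
    for k in range(0,i.shape[0],10): cv2.putText(j,str(y0+k)+'-',(0,int((k+.5)*s)+3),0,.3,(255,255,255))
    return j
A=g(a,330,140,3.5);B=g(b,315,215,2.9)
H=max(A.shape[0],B.shape[0]);P=lambda m:cv2.copyMakeBorder(m,0,H-m.shape[0],0,4,0)
cv2.imwrite('pics/pack.png',np.hstack([P(A),P(B)]))
E
```

```text
[0.56261517 0.15031495 1.60345579] [[-0.1, 0.6], [-1.2, -0.4], [0.3, -0.2], [0.4, -0.4], [0.1, 2.2], [0.1, -0.8]]
```

View pics/pack.png

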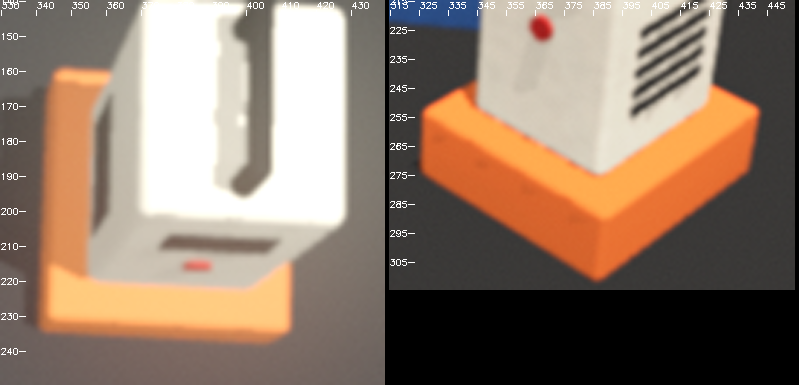

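The pack's base corners read clearly in both crops: the near bottom corner in the side view is at about (386,311) and the top view's lower-left at (343,230). I'll fit the pack now.

```bash
python3 - <<'E'
from fit import *
A=lambda u,v:np.array([u/3.5+329.5,v/3.5+139.5])
B=lambda u,v:np.array([(u-389)/2.9+314.5,v/2.9+214.5])
h=.045
t=[('top',A(48,318),[.065,.07,h]),('top',A(290,331),[-.065,.07,h]),('top',A(40,331),[.065,.07,0]),('top',A(268,343),[-.065,.07,0]),('top',A(60,70),[.065,-.07,h])]
s=[('side',B(597,281),[-.065,.07,0]),('side',B(604,219),[-.065,.07,h]),('side',B(424,113),[.065,.07,h]),('side',B(422,172),[.065,.07,0]),('side',B(759,110),[-.065,-.07,h]),('side',B(750,172),[-.065,-.07,0])]
for o in(t,s,t+s):
    p,r=fit(o,[.59,-.06,1.57]);print(p.round(4),r.tolist())
d=np.array([.56261517,.15031495,1.60345579]);c,s_=np.cos(d[2]),np.sin(d[2]);v=p[:2]-d[:2]
print('pack in dock',c*v[0]+s_*v[1],-s_*v[0]+c*v[1],p[2]-d[2])
# dock check in side view
X=np.array([[.132,0,.072],[.179,.094,.05],[-.09,.124,.03]])
print(proj('side',[[d[0]+c*a-s_*b,d[1]+s_*a+c*b,z] for a,b,z in X]))
print(back('top',[[258,311]],[.032]),back('top',[[298,105]],[.19]))
o=get_obs();R=cv2.Rodrigues(o['orientation'])[0];print(R.round(3))
E
```

```text
[ 0.5996 -0.0719  1.4843] [[-0.2, 0.1], [0.6, 0.5], [-0.4, -0.1], [1.0, 0.3], [-0.8, -1.1]]
[ 0.5987 -0.0715  1.4836] [[-0.1, 1.6], [0.4, -0.3], [-1.3, -1.6], [-1.3, 0.3], [1.4, -0.8], [0.5, 0.0]]
[ 0.5992 -0.0717  1.4822] [[-0.4, 0.2], [0.4, 0.8], [-0.6, -0.0], [0.8, 0.6], [-0.8, -0.9], [0.1, 1.5], [0.6, -0.4], [-1.0, -1.7], [-1.1, 0.1], [1.7, -0.8], [0.8, -0.0]]
pack in dock -0.2230502449507007 -0.0293186258787906 -0.12124538692434661
[[220.43645    178.30832416]
 [168.01267389 198.84447597]
 [259.49636966 270.88700922]]
[[0.39150708 0.16053987 0.032     ]] [[0.72299235 0.0787638  0.19      ]]
[[ 0.253  0.967 -0.   ]
 [ 0.967 -0.253 -0.002]
 [-0.002  0.    -1.   ]]
```

Request:
{"op": "send_rows", "data": {
  "motion": [
    {"dp":[0,0,0.06],"rot":[0,0,0],"grip":0.07},
    {"dp":[0,0,0.06],"rot":[0,0,0],"grip":0.07},
    {"dp":[0.036,-0.041,0],"rot":[0,0,-0.175],"grip":0.07},
    {"dp":[0.036,-0.041,0],"rot":[0,0,-0.175],"grip":0.07},
    {"dp":[0.036,-0.041,0],"rot":[0,0,-0.175],"grip":0.07},
    {"dp":[0.036,-0.041,0],"rot":[0,0,-0.175],"grip":0.07},
    {"dp":[0.036,-0.041,0],"rot":[0,0,-0.175],"grip":0.07},
    {"dp":[0.022,-0.05,0],"rot":[0,0,-0.175],"grip":0.07},
    {"dp":[0.022,-0.05,0],"rot":[0,0,-0.175],"grip":0.07},
    {"dp":[0.022,-0.05,0],"rot":[0,0,-0.175],"grip":0.07},
    {"dp":[0.022,-0.05,0],"rot":[0,0,0],"grip":0.07},
    {"dp":[0.022,-0.05,0],"rot":[0,0,0],"grip":0.07}
  ]
}}

```text
clock: 1.6
tcp_pos: [0.4622, 0.1829, 0.3481]
orientation: [-3.133, 0.194, 0.015]
contact_force: [0.7, 0.4, 0.8]
grip_width: 0.0703
```

Request:
{"op": "send_rows", "data": {
  "motion": [
    {"dp":[0.004,-0.05,0.01],"rot":[0,0,0.035],"grip":0.07},
    {"dp":[0.004,-0.055,0],"rot":[0,0,0],"grip":0.07},
    {"dp":[0.004,-0.055,0],"rot":[0,0,0],"grip":0.07},
    {"dp":[0.004,-0.055,0],"rot":[0,0,0],"grip":0.07},
    {"dp":[0.004,-0.055,0],"rot":[0,0,0],"grip":0.07},
    {"dp":[0.026,-0.055,0],"rot":[0,0,0],"grip":0.07},
    {"dp":[0.026,-0.055,0],"rot":[0,0,0],"grip":0.07},
    {"dp":[0.026,-0.045,0],"rot":[0.175,-0.015,0],"grip":0.07},
    {"dp":[0.026,-0.01,-0.02],"rot":[0.175,-0.015,0],"grip":0.07},
    {"dp":[0,0,0],"rot":[0,0,0],"grip":0.07}
  ]
}}

```text
clock: 2.85
tcp_pos: [0.5819, -0.2603, 0.3336]
orientation: [-2.808, 0.127, 0.003]
contact_force: [-0.3, 0.9, 0.1]
grip_width: 0.0698
```

```bash
python3 -c "
from h import *
o=get_obs();print(o['clock'],o['tcp_pos'],o['joints']);print(cv2.Rodrigues(o['orientation'])[0].round(3))"
```

```text
2.85 [ 0.58188019 -0.26030567  0.33360264] [-0.02923736  0.52552411  0.77943639  1.46359568 -0.61608802  1.53498964
  0.72706309]
[[ 0.996 -0.088  0.012]
 [-0.087 -0.942  0.325]
 [-0.017 -0.325 -0.946]]
```

Request:
{"op": "send_rows", "data": {
  "motion": [
    {"dp":[0.002,0,-0.055],"rot":[0,0,0],"grip":0.07},
    {"dp":[0.002,0,-0.055],"rot":[0,0,0],"grip":0.07},
    {"dp":[0.002,0,-0.055],"rot":[0,0,0],"grip":0.07},
    {"dp":[0.002,0,-0.055],"rot":[0,0,0],"grip":0.07},
    {"dp":[0,0,-0.05],"rot":[0,0,0],"grip":0.07},
    {"dp":[0,0,-0.025],"rot":[0,0,0],"grip":0.07},
    {"dp":[0,0.02,-0.012],"rot":[0,0,0],"grip":0.07},
    {"dp":[0,0.04,0],"rot":[0,0,0],"grip":0.07},
    {"dp":[0,0,0],"rot":[0,0,0],"grip":0.07}
  ]
}}

```text
clock: 3.98
tcp_pos: [0.5955, -0.1892, 0.026]
orientation: [-2.813, 0.105, -0.011]
contact_force: [-0.2, 0.1, -0.2]
grip_width: 0.0702
```

```bash
python3 -c "
from h import *
grab('side','side1')
o=get_obs();print(o['clock'],o['tcp_pos'],o['contact_force']);print(cv2.Rodrigues(o['orientation'])[0].round(3))"
```

```text
4.025 [ 0.59544848 -0.19172891  0.02637518] [-0.12216223 -0.49483249 -0.13031328]
[[ 0.997 -0.073  0.021]
 [-0.076 -0.945  0.318]
 [-0.004 -0.319 -0.948]]
```

View pics/side1.png

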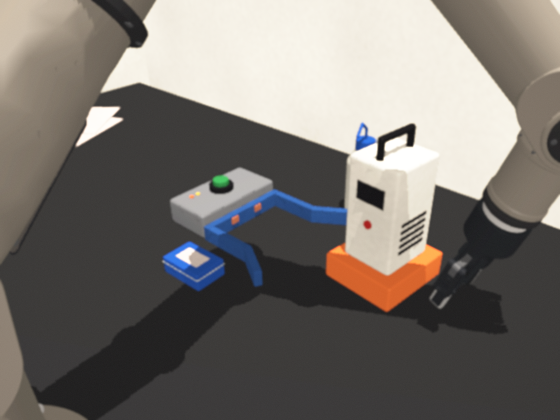

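The side view shows the leaning fingers at about (440,300), behind the orange base at (440,265) and clear of the white case. I'll approach and make contact.

Request:
{"op": "send_rows", "data": {
  "motion": [
    {"dp":[0,0.015,-0.01],"rot":[0,0,-0.012],"grip":0.07},
    {"dp":[0,0.012,-0.002],"rot":[0,0,0],"grip":0.07},
    {"dp":[0,0.008,0],"rot":[0,0,0],"grip":0.07},
    {"dp":[0,0.006,0],"rot":[0,0,0],"grip":0.07},
    {"dp":[0,0.006,0],"rot":[0,0,0],"grip":0.07},
    {"dp":[0,0.006,0],"rot":[0,0,0],"grip":0.07},
    {"dp":[0,0.006,0],"rot":[0,0,0],"grip":0.07}
  ]
}}

```text
clock: 4.9
tcp_pos: [0.5965, -0.1353, 0.0159]
orientation: [-2.823, 0.132, -0.024]
contact_force: [-0.1, -5.0, -1.1]
grip_width: 0.07
```

Request:
{"op": "send_rows", "data": {
  "motion": [
    {"dp":[0,0.01,0],"rot":[0,0,0.04],"grip":0.07},
    {"dp":[0,0.01,0],"rot":[0,0,0.04],"grip":0.07},
    {"dp":[-0.001,0.01,0],"rot":[0,0,0.04],"grip":0.07},
    {"dp":[-0.001,0.01,0],"rot":[0,0,0.04],"grip":0.07},
    {"dp":[-0.002,0.01,0],"rot":[0,0,0.04],"grip":0.07},
    {"dp":[-0.002,0.01,0],"rot":[0,0,0.04],"grip":0.07},
    {"dp":[0,0,0],"rot":[0,0,0],"grip":0.07}
  ]
}}

```text
clock: 5.78
tcp_pos: [0.591, -0.0734, 0.016]
orientation: [-2.821, -0.225, 0.029]
contact_force: [-0.5, -0.2, -0.6]
grip_width: 0.0699
```

```bash
cat > look.py <<'E'
import sys
from h import *
n=sys.argv[1]
a=grab('top','t'+n)['img'];b=grab('side','s'+n)['img']
def g(i,x0,y0,w,h,s):
    j=cv2.resize(i[y0:y0+h,x0:x0+w,::-1],None,fx=s,fy=s,interpolation=cv2.INTER_CUBIC)
    for k in range(0,w,10):
        cv2.line(j,(int((k+.5)*s),10),(int((k+.5)*s),15),(255,255,255))
        if k%20==0: cv2.putText(j,str(x0+k),(int((k+.5)*s),8),0,.3,(255,255,255))
    for k in range(0,h,10): cv2.putText(j,str(y0+k)+'-',(0,int((k+.5)*s)+3),0,.3,(255,255,255))
    return j
A=g(a,210,140,210,130,1.9);B=g(b,200,200,230,120,1.7)
A=g(a,210,140,200,130,3);B=g(b,200,190,240,120,2.5)
H=A.shape[1]
cv2.imwrite(f'pics/c{n}.png',np.vstack([A[:300],cv2.copyMakeBorder(B,0,0,0,H-B.shape[1],0) if H>=B.shape[1] else B[:,:H]]))
o=get_obs();print(o['clock'],o['tcp_pos'],o['contact_force']);print(cv2.Rodrigues(o['orientation'])[0].round(3))
E
python3 look.py 2
```

```text
5.875 [ 0.5907586  -0.07414961  0.01600579] [-0.42264393  0.8496436  -0.49784182]
[[ 0.988  0.15  -0.044]
 [ 0.156 -0.94   0.304]
 [ 0.004 -0.307 -0.952]]
```

View pics/c2.png

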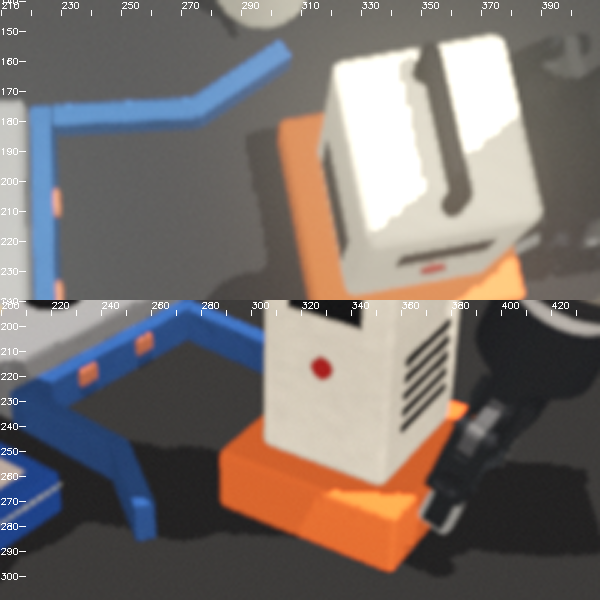

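```bash
cat > est.py <<'E'
from fit import *
S=lambda u,v:np.array([u/2.5+199.5,(v-300)/2.5+189.5])
T=lambda u,v:np.array([u/3+209.5,v/3+139.5])
L={'f':[-.065,.07],'l':[.065,.07],'r':[-.065,-.07],'a':[.065,-.07]}
def est(side,top,x0):
    o=[('side',S(*q),L[k]+[z]) for k,z,q in side]+[('top',T(*q),L[k]+[z]) for k,z,q in top]
    p,r=fit(o,x0);d=np.array([.5626,.1503,1.6035]);c,s=np.cos(d[2]),np.sin(d[2]);v=p[:2]-d[:2]
    print(p.round(4),r.tolist());print('rear',p[:2]-.065*np.array([np.cos(p[2]),np.sin(p[2])]),'in dock',(c*v[0]+s*v[1]).round(4),(-s*v[0]+c*v[1]).round(4),(p[2]-d[2]).round(3))
E
python3 - <<'E'
from est import *
h=.045
est([('f',0,(390,572)),('f',h,(400,520)),('l',h,(221,455)),('l',0,(221,504)),('r',h,(466,408))],[('a',h,(283,120))],[.58,0,1.7])
E
```

```text
[ 0.5774 -0.0036  1.7385] [[1.9, 1.2], [-0.3, -0.9], [-0.8, -1.7], [-0.4, 0.9], [10.6, 0.7], [-1.8, 0.0]]
rear [ 0.58828136 -0.06773124] in dock -0.1543 -0.0098 0.135
```

Fit: the pack is upright at dock x -154 mm, y -10 mm and yaw +0.135. That matches the planned arc (the rear-right corner is hidden by the fingers and was rejected as an outlier). I'll go straight for 70 mm, then turn back over 50 mm.

Request:
{"op": "send_rows", "data": {
  "motion": [
    {"dp":[-0.002,0.01,0],"rot":[0,0,0.01],"grip":0.07},
    {"dp":[-0.002,0.01,0],"rot":[0,0,0],"grip":0.07},
    {"dp":[-0.002,0.01,0],"rot":[0,0,0],"grip":0.07},
    {"dp":[-0.002,0.01,0],"rot":[0,0,0],"grip":0.07},
    {"dp":[-0.002,0.01,0],"rot":[0,0,0],"grip":0.07},
    {"dp":[-0.002,0.01,0],"rot":[0,0,0],"grip":0.07},
    {"dp":[-0.002,0.01,0],"rot":[0,0,0],"grip":0.07},
    {"dp":[-0.001,0.01,0],"rot":[0,0,-0.028],"grip":0.07},
    {"dp":[-0.001,0.01,0],"rot":[0,0,-0.028],"grip":0.07},
    {"dp":[-0.001,0.01,0],"rot":[0,0,-0.028],"grip":0.07},
    {"dp":[-0.001,0.01,0],"rot":[0,0,-0.028],"grip":0.07},
    {"dp":[0,0,0],"rot":[0,0,0],"grip":0.07}
  ]
}}

```text
clock: 7.38
tcp_pos: [0.5697, 0.0366, 0.0162]
orientation: [-2.837, -0.065, 0.006]
contact_force: [0.3, -1.1, 0.7]
grip_width: 0.0697
```

```bash
python3 look.py 3
```

```text
7.475 [0.56978087 0.03633016 0.01620765] [ 0.09701847  0.57116257 -0.06853805]
[[ 0.999  0.044 -0.011]
 [ 0.046 -0.953  0.3  ]
 [ 0.002 -0.3   -0.954]]
```

View pics/c3.png

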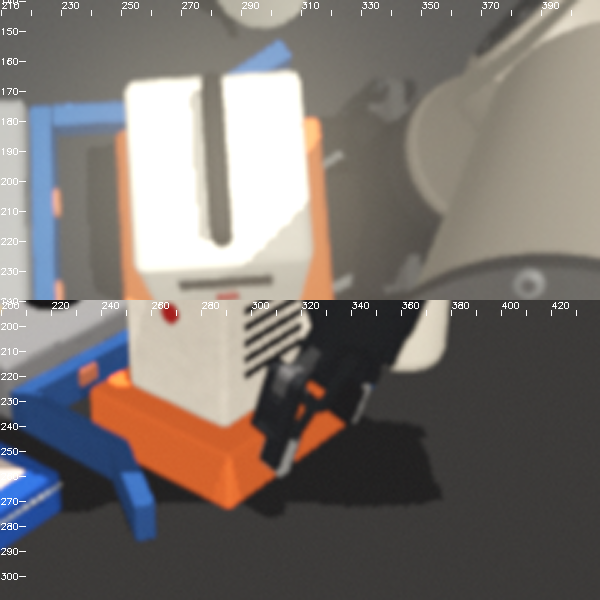

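The pack stands upright with its front between the rails, about 45 mm short of the stop (side view corners: front-top at crop (230,452), left-top at (91,392)). I'll fit it.

```bash
python3 - <<'E'
from est import *
h=.045
est([('f',0,(229,509)),('f',h,(230,454)),('l',h,(91,391))],[('a',h,(118,133)),('r',h,(320,119))],[.56,.1,1.6])
E
```

```text
[0.564  0.1067 1.614 ] [[0.5, 1.6], [-0.1, 1.3], [-1.2, -1.0], [-0.5, -0.5], [0.2, -0.6]]
rear [0.56677507 0.04175498] in dock -0.0436 0.0001 0.011
```

The fit puts it 44 mm from home, with lateral 0 mm and yaw 0.011. I'll push it straight in.

Request:
{"op": "send_rows", "data": {
  "motion": [
    {"dp":[0,0.01,0],"rot":[0,0,-0.01],"grip":0.07},
    {"dp":[-0.001,0.01,0],"rot":[0,0,0],"grip":0.07},
    {"dp":[0,0.008,0],"rot":[0,0,0],"grip":0.07},
    {"dp":[0,0.006,0],"rot":[0,0,0],"grip":0.07},
    {"dp":[0,0.005,0],"rot":[0,0,0],"grip":0.07}
  ]
}}

```text
clock: 8.1
tcp_pos: [0.5694, 0.0676, 0.0162]
orientation: [-2.847, -0.04, -0.0]
contact_force: [-1.0, -6.4, 1.3]
grip_width: 0.0703
```

Request:
{"op": "send_rows", "data": {
  "motion": [
    {"dp":[0,0.004,0],"rot":[0,0,0],"grip":0.07},
    {"dp":[0,0.003,0],"rot":[0,0,0],"grip":0.07}
  ]
}}

```text
clock: 8.35
tcp_pos: [0.5695, 0.0711, 0.0162]
orientation: [-2.851, -0.036, -0.001]
contact_force: [-0.9, -7.6, 2.2]
grip_width: 0.0699
```

Request:
{"op": "send_rows", "data": {
  "motion": [
    {"dp":[0,0.003,0],"rot":[0,0,0],"grip":0.07},
    {"dp":[0,0.003,0],"rot":[0,0,0],"grip":0.07}
  ]
}}

```text
clock: 8.6
tcp_pos: [0.5695, 0.0731, 0.0163]
orientation: [-2.855, -0.031, -0.003]
contact_force: [-0.9, -6.0, 2.6]
grip_width: 0.0699
```

Request:
{"op": "send_rows", "data": {
  "motion": [
    {"dp":[0,0.005,0],"rot":[0,0,0],"grip":0.07},
    {"dp":[0,0.004,0],"rot":[0,0,0],"grip":0.07}
  ]
}}

```text
clock: 8.85
tcp_pos: [0.5695, 0.0779, 0.0163]
orientation: [-2.86, -0.026, -0.004]
contact_force: [0.3, -7.5, 2.9]
grip_width: 0.0701
```

Request:
{"op": "send_rows", "data": {
  "motion": [
    {"dp":[0,0.004,0],"rot":[0,0,0],"grip":0.07},
    {"dp":[0,0.004,0],"rot":[0,0,0],"grip":0.07}
  ]
}}

```text
clock: 9.1
tcp_pos: [0.5696, 0.0804, 0.0163]
orientation: [-2.867, -0.02, -0.006]
contact_force: [-1.5, -13.4, 5.0]
grip_width: 0.0699
```

Request:
{"op": "send_rows", "data": {
  "motion": [
    {"dp":[0,0.004,0],"rot":[0,0,0],"grip":0.07},
    {"dp":[0,0.004,0],"rot":[0,0,0],"grip":0.07}
  ]
}}

```text
clock: 9.35
tcp_pos: [0.5696, 0.0801, 0.0165]
orientation: [-2.876, -0.013, -0.009]
contact_force: [-0.6, -11.3, 5.4]
grip_width: 0.0698
```

```bash
python3 look.py 4
```

```text
9.45 [0.56959763 0.08012023 0.01650364] [ -1.02357818 -11.9998945    5.3516494 ]
[[ 1.     0.01   0.005]
 [ 0.008 -0.965  0.262]
 [ 0.007 -0.262 -0.965]]
```

View pics/c4.png

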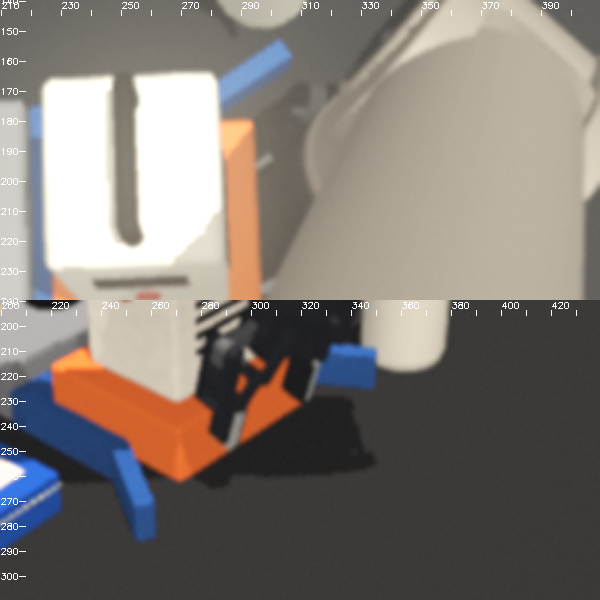

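The base now reaches the stop and stands upright (near corner at crop (180,481), rear-top corner at (254,121)). I'll check the fit.

```bash
python3 - <<'E'
from est import *
h=.045
est([('f',0,(180,481)),('f',h,(180,430)),('l',h,(52,364))],[('r',h,(254,120))],[.56,.15,1.6])
E
```

```text
[0.5669 0.1509 1.5811] [[0.4, 1.3], [-0.4, -0.1], [-0.7, -0.5], [0.2, -0.8]]
rear [0.56757673 0.0858949 ] in dock 0.0005 -0.0043 -0.022
```

The pack is home within measurement (x +0.5 mm, y -4 mm, yaw -0.02). I'll retreat straight back, then rise.

Request:
{"op": "send_rows", "data": {
  "motion": [
    {"dp":[0,-0.02,0],"rot":[0,0,0],"grip":0.07},
    {"dp":[0,-0.04,0.002],"rot":[0,0,0],"grip":0.07},
    {"dp":[0,-0.05,0.005],"rot":[0,0,0],"grip":0.04},
    {"dp":[0,-0.03,0.045],"rot":[0,0,0],"grip":0},
    {"dp":[0,0,0.055],"rot":[0,0,0],"grip":0},
    {"dp":[0,0,0.055],"rot":[0,0,0],"grip":0},
    {"dp":[0,0,0.055],"rot":[0,0,0],"grip":0},
    {"dp":[0,0,0.055],"rot":[0,0,0],"grip":0},
    {"dp":[0,0,0.055],"rot":[0,0,0],"grip":0},
    {"dp":[0,0,0.055],"rot":[-0.16,0,0],"grip":0},
    {"dp":[0,0,0.03],"rot":[-0.16,0,0],"grip":0},
    {"dp":[0,0,0],"rot":[-0.1,0,0],"grip":0},
    {"dp":[0,0,0],"rot":[0,0,0],"grip":0}
  ]
}}

```text
clock: 11.08
tcp_pos: [0.5617, -0.0669, 0.4413]
orientation: [2.992, 0.0, -0.004]
contact_force: [-0.2, -0.5, -0.8]
grip_width: 0.0001
```

```bash
python3 look.py 5;python3 -c "
from h import *
print(get_obs()['joints'].round(2) if hasattr(get_obs()['joints'],'round') else get_obs()['joints'])"
```

```text
11.175 [ 0.56125523 -0.06987077  0.44147783] [ 0.85681946 -0.84824497  0.30521918]
[[ 1.    -0.005 -0.003]
 [-0.005 -0.989 -0.149]
 [-0.002  0.149 -0.989]]
[-0.81  0.21  0.91  1.57 -0.01  1.44  0.08]
```

View pics/c5.png

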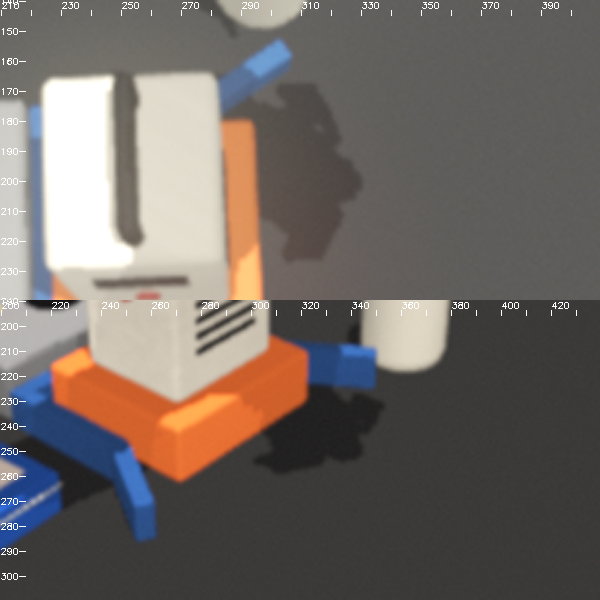

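The pack stayed home and upright, with the rear corner at crop (308,351). I'll move over the button, staying above the pack.

Request:
{"op": "send_rows", "data": {
  "motion": [
    {"dp":[0,0.05,0],"rot":[0,0,0],"grip":0},
    {"dp":[0,0.05,0],"rot":[0,0,0],"grip":0},
    {"dp":[0,0.05,0],"rot":[0,0,0],"grip":0},
    {"dp":[0,0.05,0],"rot":[0,0,0],"grip":0},
    {"dp":[0,0.05,0],"rot":[0,0,0],"grip":0},
    {"dp":[0,0.05,0],"rot":[0,0,0],"grip":0},
    {"dp":[0,0.05,0],"rot":[0,0,0],"grip":0},
    {"dp":[0,0,0],"rot":[0,0,0],"grip":0}
  ]
}}

```text
clock: 12.18
tcp_pos: [0.559, 0.2735, 0.437]
orientation: [3.001, -0.052, -0.029]
contact_force: [0.1, -0.3, -0.5]
grip_width: -0.0
```

```bash
python3 - <<'E'
from est import *
h=.045
est([('f',0,(180,481)),('f',h,(180,430)),('l',h,(52,364)),('r',h,(308,351)),('r',0,(307,403))],[('r',h,(254,120))],[.56,.15,1.6])
o=get_obs();print(o['tcp_pos'],o['orientation'],np.round(o['joints'],2))
E
```

```text
[0.5654 0.1511 1.5877] [[0.1, 1.6], [-0.7, 0.2], [-1.4, -0.1], [1.0, -0.6], [0.8, -0.7], [-0.1, -0.2]]
rear [0.56654177 0.0861314 ] in dock 0.0007 -0.0029 -0.016
[0.5590336  0.27347738 0.4370477 ] [ 3.00088307 -0.05153696 -0.02946702] [-1.13  0.39  0.77  1.36 -0.15  1.57 -0.42]
```

Request:
{"op": "send_rows", "data": {
  "motion": [
    {"dp":[0,0.004,-0.055],"rot":[0,0,0],"grip":0},
    {"dp":[0,0.003,-0.055],"rot":[0,0,0],"grip":0},
    {"dp":[0,0.002,-0.055],"rot":[0,0,0],"grip":0},
    {"dp":[0,0,-0.055],"rot":[0,0,0],"grip":0},
    {"dp":[0,0,-0.055],"rot":[0,0,0],"grip":0},
    {"dp":[0,0,-0.04],"rot":[0,0,0],"grip":0},
    {"dp":[0,0,0],"rot":[0,0,0],"grip":0}
  ]
}}

```text
clock: 13.05
tcp_pos: [0.5634, 0.2625, 0.1134]
orientation: [3.002, -0.094, -0.037]
contact_force: [-0.2, -1.3, 1.2]
grip_width: -0.0002
```

```bash
python3 - <<'E'
from h import *
a=grab('top','t6')['img'];b=grab('side','s6')['img']
A=cv2.resize(a[130:330,140:340,::-1],None,fx=2,fy=2);B=cv2.resize(b[100:300,130:330,::-1],None,fx=2,fy=2)
cv2.imwrite('pics/c6.png',np.hstack([A,B]))
o=get_obs();print(o['tcp_pos'],o['orientation'],o['contact_force'])
print(proj('top',[o['tcp_pos'],[.558,.282,.072]]),proj('side',[o['tcp_pos'],[.558,.282,.072]]))
E
```

```text
[0.56597191 0.26392657 0.11713338] [ 3.00592885 -0.09332914 -0.02843713] [0.60471995 0.19146504 0.78373088]
[[193.52688022 210.76778203]
 [188.84378461 220.08804943]] [[228.03968335 158.46279317]
 [220.39851077 178.40050547]]
```

View pics/c6.png

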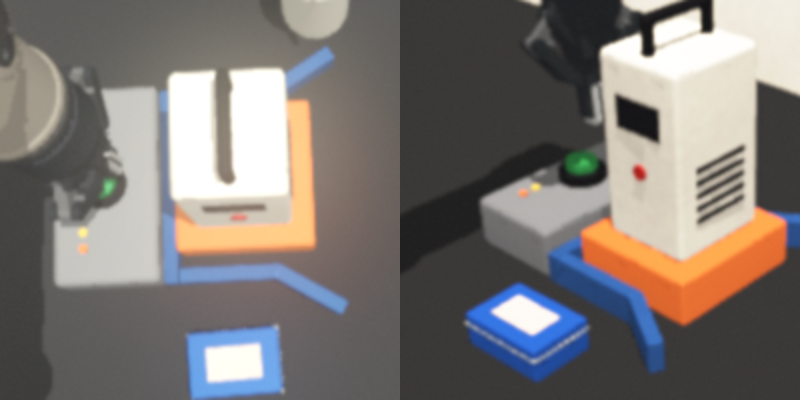

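The fingers are above the button and clear of the pack, but off by about (-8, +18) mm. I'll correct that and then lower.

Request:
{"op": "send_rows", "data": {
  "motion": [
    {"dp":[-0.008,0.018,0],"rot":[0,0,0],"grip":0},
    {"dp":[0,0,-0.01],"rot":[0,0,0],"grip":0},
    {"dp":[0,0,-0.01],"rot":[0,0,0],"grip":0},
    {"dp":[0,0,-0.005],"rot":[0,0,0],"grip":0}
  ]
}}

```text
clock: 13.65
tcp_pos: [0.5603, 0.2853, 0.096]
orientation: [3.013, -0.093, -0.019]
contact_force: [0.6, 0.6, -0.2]
grip_width: -0.0004
```

Request:
{"op": "send_rows", "data": {
  "motion": [
    {"dp":[-0.002,-0.003,-0.01],"rot":[0,0,0],"grip":0},
    {"dp":[0,0,-0.008],"rot":[0,0,0],"grip":0},
    {"dp":[0,0,-0.004],"rot":[0,0,0],"grip":0},
    {"dp":[0,0,-0.003],"rot":[0,0,0],"grip":0}
  ]
}}

```text
clock: 14.15
tcp_pos: [0.5579, 0.2815, 0.069]
orientation: [3.012, -0.094, -0.02]
contact_force: [-0.7, 0.0, 3.8]
grip_width: -0.0001
```

Request:
{"op": "send_rows", "data": {
  "motion": [
    {"dp":[0,0,-0.004],"rot":[0,0,0],"grip":0},
    {"dp":[0,0,-0.004],"rot":[0,0,0],"grip":0}
  ]
}}

```text
clock: 14.4
tcp_pos: [0.5584, 0.2816, 0.0658]
orientation: [3.014, -0.095, -0.023]
contact_force: [-16.5, -1.9, 47.8]
grip_width: 0.0004
```

Request:
{"op": "send_rows", "data": {
  "motion": [
    {"dp":[0,0,-0.004],"rot":[0,0,0],"grip":0},
    {"dp":[0,0,-0.003],"rot":[0,0,0],"grip":0}
  ]
}}

```text
clock: 14.65
tcp_pos: [0.5582, 0.2815, 0.0663]
orientation: [3.017, -0.097, -0.028]
contact_force: [-9.8, -1.9, 24.0]
grip_width: 0.0001
```

Bottomed: z is about 0.066 and the force is 24 to 48 N, well over the spring's 5 N. I'll release straight up and then check.

Request:
{"op": "send_rows", "data": {
  "motion": [
    {"dp":[0,0,0.01],"rot":[0,0,0],"grip":0},
    {"dp":[0,0.005,0.04],"rot":[0,0,0],"grip":0},
    {"dp":[0,0.005,0.055],"rot":[0,0,0],"grip":0},
    {"dp":[0,0.005,0.055],"rot":[0,0,0],"grip":0},
    {"dp":[0,0.005,0.055],"rot":[0,0,0],"grip":0},
    {"dp":[0,0.005,0.05],"rot":[0,0,0],"grip":0},
    {"dp":[0,0.04,0.02],"rot":[0,0,0],"grip":0},
    {"dp":[0,0.04,0],"rot":[0,0,0],"grip":0},
    {"dp":[0,0,0],"rot":[0,0,0],"grip":0},
    {"dp":[0,0,0],"rot":[0,0,0],"grip":0}
  ]
}}

```text
clock: 15.9
tcp_pos: [0.5587, 0.3862, 0.3629]
orientation: [3.019, -0.104, -0.02]
contact_force: [0.9, -0.5, -0.4]
grip_width: 0.0001
```

```bash
python3 - <<'E'
from h import *
a=grab('top','t7')['img'];b=grab('side','s7')['img']
A=cv2.resize(a[90:340,150:350,::-1],None,fx=2,fy=2);B=cv2.resize(b[130:330,160:360,::-1],None,fx=2,fy=2)
cv2.imwrite('pics/c7.png',np.hstack([A,cv2.copyMakeBorder(B,0,100,0,0,0)]))
# difference of pack region vs c5-time pictures
for n,f,(y0,y1,x0,x1) in(('t','t',(165,240,215,300)),('s','s',(190,270,215,325))):
    p=cv2.imread(f'pics/{n}5.png')[y0:y1,x0:x1,::-1].astype(float);q=(a if n=='t' else b)[y0:y1,x0:x1].astype(float)
    print(n,cv2.phaseCorrelate(p.mean(2),q.mean(2)))
o=get_obs();print(o['clock'],o['tcp_pos'],o['contact_force'])
E
```

```text
t ((-0.13070253951611477, 0.3998488238667832), 0.932154633674431)
s ((-0.023975312193279308, -0.06006814960780105), 0.8095852684386213)
16.0 [0.55830111 0.3863518  0.36265662] [ 0.39589912 -0.43807401  0.17904383]
```

View pics/c7.png

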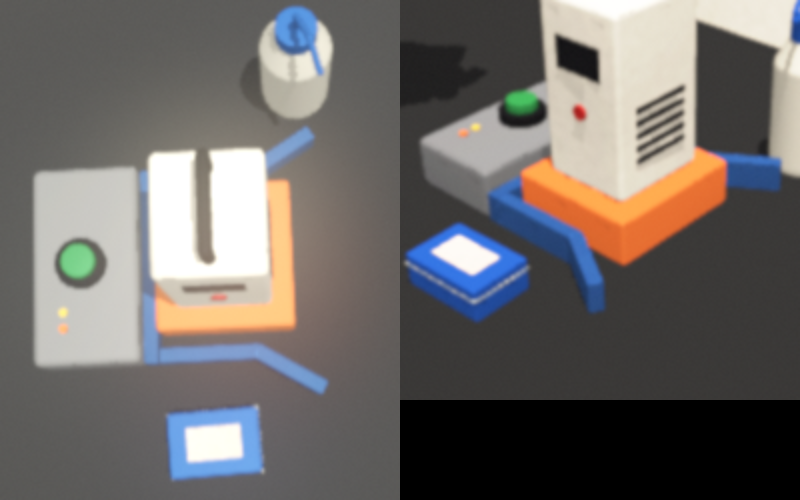

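The final view shows the pack upright against the stop, the button sprung up at crop (78,261), and the box and bottle where they were. The arm is clear.

```bash
python3 -c "
from h import *
print(hand_in())"
```

```text
the job is handed in; nothing more can be done
None
```

I slid the battery pack upright into the dock by its orange base, using two open fingers held low. I then pressed the green charge button, let it go, and handed the job in at about 16 s; no verdict was reported.

- **Pack:** after I backed the fingers off, the camera fit put it at x +0.7 mm, y −3 mm and yaw −0.016 rad in the dock frame. The push stopped firmly at about 12 N. The last pictures show the pack upright, with no visible shift after the button press (0.4 pixel at most).
- **Button:** the fingertips bottomed out at z ≈ 0.066 m, which is the full 6 mm of travel. The force reached 48 N, well above the 5 N spring; the wrist limit is 120 N. The final view shows the button up again. Its travel could not be read directly.
- **Bottle and slide box:** both look unmoved in the final pictures. I judged this by eye and did not measure it.
- **Arm:** it ended clear of everything, with contact force readings under 1 N, about the same as in free air.

One disagreement: a base corner hidden behind the fingers gave a 10-pixel error in one mid-push fit. It was down-weighted, and later fits agreed to within about 2 pixels.

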